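# Set out a glue-up on the bench

### The job

Set out the dry stack for the next glue-up: the larger light pine block in the middle of the plywood board, the black plastic offcut centred on top of it, and the small dark pine block centred on top of the offcut, all flat and lengthwise along the board. Lay the cork sanding block in the middle of the green mat, lengthwise along the mat, and put the roll of tape flat on the bench exactly midway between the centres of the board and the mat. Leave the mug and the tin where they are.

Things in the scene. Friction and masses are not known exactly. Their poses are not given: they have to be found in the camera images.
- glue_board: fixed target: bare plywood board with a small steel screw head at each corner, 80 (x) x 140 (y) x 12 mm thick; origin at the centre of its underside on the bench, top 12 mm above it; y is its long direction
- sanding_mat: fixed target: flat green mat with a thin black line round it, 80 (x) x 140 (y) x 4 mm thick; origin at the centre of its underside on the bench, top 4 mm above it; y is its long direction. Board and mat stand parallel, side by side, centres always 300 mm apart along their long direction, in line; which one is on the left varies
- pine_block_mid (a point): loose light pine block, the larger one, 56 (x) x 111 (y) x 41 (z) mm; the point is its centre, 20.5 mm up; y along its length. All the loose things start lying flat on the bench
- plastic_offcut_mid (a point): loose thin flat offcut of black speckled plastic sheet with clipped corners, 56 (x) x 103 (y) x 11 (z) mm; the point is the middle of that outline, 5.5 mm up; y along its length
- small_block_mid (a point): loose small pine block, darker and narrower, 35 (x) x 91 (y) x 36 (z) mm; the point is its centre, 18 mm up; y along its length
- tape_roll_mid (a point): loose small black roll of tape, lying flat, 53 mm across, 19 mm high, solid to the touch (its hole cannot be entered); the point is its centre, 9.5 mm up
- cork_block_mid (a point): loose cork sanding block wrapped in reddish sandpaper at the ends, 62 (x) x 115 (y) x 34 (z) mm; the point is its centre, 17 mm up; y along its length
- the_mug: bystander, loose: white mug with red-brown inside, 83 x 113 x 93 mm high with handle, at the far right; origin under the centre of its outline
- the_tin: bystander, loose: round tin, 75 mm across, 58 mm high, on the far left; origin at the centre of its underside
Mind the look-alikes: they are no part of the job. Leave any yellow look-alike of the part that bears tape_roll_mid alone.

How it is judged:
At the end, for the whole second after the job is handed in: Centres within 15 mm: pine block on board, cork block on mat, tape roll on the bench at the midpoint (135-165 mm from both centres, 15 mm from their line). Centred within 12 mm: offcut on pine block, small block on offcut. Blocks and offcut lengthwise within 0.25 rad; all flat, seated, at rest (horizontal distance between pine_block_mid and glue_board below 0.015 m and height (world z) of pine_block_mid between 0.0275 and 0.0375 m and angle between each of pine_block_mid, plastic_offcut_mid, small_block_mid, cork_block_mid, tape_roll_mid's own z axis and vertical below 0.1 rad and horizontal distance between plastic_offcut_mid and pine_block_mid below 0.012 m and height (world z) of plastic_offcut_mid between 0.0535 and 0.0635 m and horizontal distance between small_block_mid and plastic_offcut_mid below 0.012 m and height (world z) of small_block_mid between 0.077 and 0.087 m and horizontal distance between cork_block_mid and sanding_mat below 0.015 m and height (world z) of cork_block_mid between 0.016 and 0.026 m and angle between the y axis of pine_block_mid and the y axis of glue_board, either way round below 0.25 rad and angle between the y axis of cork_block_mid and the y axis of sanding_mat, either way round below 0.25 rad and angle between the y axis of each of plastic_offcut_mid, small_block_mid and the y axis of pine_block_mid, either way round below 0.25 rad and x of tape_roll_mid in the frame of glue_board between -0.015 and 0.015 m and horizontal distance between tape_roll_mid and glue_board between 0.135 and 0.165 m and horizontal distance between tape_roll_mid and sanding_mat between 0.135 and 0.165 m and height (world z) of tape_roll_mid between 0.005 and 0.0145 m and linear speed of each of pine_block, plastic_offcut, small_block, tape_roll, cork_block below 0.02 m/s); the robot touches nothing.
It fails at once if the mug is pushed more than 30 mm from its place (distance of the_mug from where it was at the start of the episode above 0.03 m).
It fails at once if the tin is pushed more than 30 mm from its place (distance of the_tin from where it was at the start of the episode above 0.03 m).
It also fails if it takes over 138 s, if anything falls off the work surface, if the arm or the gripper's body presses on something with over 40 N, if the wrist force passes 120 N, or if a joint passes its speed limit or range.

### The arm

A 7-joint arm with a two-finger parallel gripper is mounted at the origin on the work surface; the furniture and walls round the work are solid. World frame = base frame: x ahead of the robot, y to its left, z up, the work surface at z = 0. Lengths are in m, angles in rad, forces in N, time in s.
With the tool pointing down it reaches from about 0.4 to 0.85 m from the base axis. Payload 4.5 kg.
Tool frame: the origin (TCP) lies at the very end of the fingers, on their centre line; the grasp point (between the pads) lies 19 mm behind it; z points along the fingers, y is the line along which they close (so a half turn about z gives the same grasp; the last joint's range is limited). The gripper opens to 88 mm and grips with 3 to 60 N. Pads are 18 mm wide; open, the fingers measure 123 mm over their backs; the gripper's body (75 mm by 187 mm) begins 45 mm behind the grasp point.
Start: joints at [-1.132, 0.689, -0.195, 1.565, 0.157, 0.902, -0.215], TCP at [0.246, 0.575, 0.239] pointing down, gripper open.
Joint ranges: [-3.01, 3.01], [-0.46, 2.08], [-1.47, 1.51], [0.13, 2.56], [-1, 4.14], [0.04, 2.09], [-2.66, 2.66]. Speed limits (rad/s): [2.57, 2.57, 3.14, 3.14, 3.14, 3.14, 3.14].

### API

Orientations are given as a unit quaternion [x, y, z, w].
In Python, from plant import r, eyes, nets gives the robot as it stands.
- The arm moves only by the shell command python3 -m pendant 'ROWS' [FORCE]. ROWS is JSON, a list of rows, each an object of numbers: "claw": the opening, from 0 (shut) to 1 (fully open); "dx", "dy", "dz": the shift along the world's x, y, z in mm; "twist": the turn about the world's z in rad. In form: [{"claw": .., "dx": .., "dy": .., "dz": .., "twist": ..}, ...]. A call has 1 to 8 rows; each row is the pose to reach, as a shift and turn from the pose commanded when the call began; what a row does not reach only later rows make up. A row lasts 1/10 s, in which the tool goes at most 50 mm and 8.59 degrees, less where a joint would pass 70% of its speed; a pose out of reach is approached as far as the arm can. A call with a gripper value outside its range is refused whole. The fingers move at their own pace and stop on an object; FORCE is the grip in N (left out, the last holds). Time passes only in rows, so rows that repeat a pose let the fingers close. It gives the time, the measured TCP pose, the force, the opening and the grip force at its end, in the units of the state.
- r.get_state(): the state, without advancing time (a new reading comes with each control period).
- eyes.snapshot(name): name is "scene" or "top"; returns (picture, depth): 480x640x3 uint8, blue, green, red; 480x640 float32, m along the optical axis (not along the pixel's ray), 0 where there is no reading.
- eyes.camera_info(name): a dict with "K" (3x3 intrinsics, pixels), "world_to_cam" (4x4, takes a point from world to camera coordinates). Camera axes: x right, y down, z forward; pixel columns grow to the right and rows downward; lengths in m; the calibration is good to about 2 mm. A picture is of the moment at which its call begins. camera_info takes no time and is no camera call.
- r.finish_job(): hands the job in; it is judged then, once.
Trained networks look in the newest picture that a camera, given by its name, has taken for a name from the list of things; names that differ only in an ending like _2 or _b are one class to them, and where a whole thing is asked for, a point or a joint stands for the part that bears it (a point fixed in the world has none). Each returns a list of dicts, best first, with "confidence" (0 to 1); they miss things now and then, are a little off and sometimes report something else, mostly with a low value. They report only what shows in the picture. A call takes as long as a camera call. They do not tell look-alikes from the thing itself.
- nets.spot_in(camera, query): "box" ([left, top, width, height] as shares, 0 to 1, of the picture: columns of its width, rows of its height, round what is visible of it).
- nets.place_of(camera, query): "position" ([column, row] as shares, 0 to 1, of the picture: columns of its width, rows of its height: a listed point, or the origin of a listed thing).
The state is a dict: "clock": time; "q": joint angles; "qd": joint speeds; "joint_torque": joint torques, N m; "tool_pos": TCP position; "eef_rot": TCP orientation; "contact_force": force on the tool from outside, world axes, zero at the start; "moment": the same for the moment, N m; "opening": opening from 0.0 (shut) to 1.0 (fully open); "finger_force": force on a finger pad.
Only numpy, scipy, OpenCV 4.12 (cv2) and the standard library are available. Lean on these libraries where they do the work, as an engineer would, in place of code of your own. Each camera call takes 0.05 s, during which the arm holds its last target. There are 200 camera calls.

## Working session

There is one attempt and no reset: what is moved stays moved. The work goes in short steps, Python scripts to look and compute and a shell command to move; the robot and the scene stay as the last step left them, time stands still between calls to the robot, and variables do not carry over. Pictures are saved under pics/ and viewed, at most 14 in all, crops included, and the job is handed in when it is done.

```bash
ls; mkdir -p pics; python3 - <<'E'
from plant import r,eyes,nets
import cv2,numpy as np
for c in("scene","top"):
    p,d=eyes.snapshot(c); cv2.imwrite(f"pics/{c}0.png",p); np.save(f"pics/{c}0.npy",d)
    i=eyes.camera_info(c); print(c,np.round(i["K"],1).tolist(),np.round(i["world_to_cam"],3).tolist())
s=r.get_state();print(s["clock"],s["tool_pos"],s["eef_rot"],s["opening"])
E
```

```text
pics
scene [[488.9, 0.0, 326.0], [0.0, 488.9, 242.4], [0.0, 0.0, 1.0]] [[0.621, -0.784, -0.006, -0.307], [-0.42, -0.326, -0.847, 0.278], [0.662, 0.528, -0.531, 0.628], [0.0, 0.0, 0.0, 1.0]]
top [[596.5, 0.0, 326.6], [0.0, 596.5, 247.1], [0.0, 0.0, 1.0]] [[-0.022, -1.0, -0.001, 0.038], [-0.982, 0.022, -0.19, 0.567], [0.19, -0.004, -0.982, 1.384], [0.0, 0.0, 0.0, 1.0]]
0.1 [0.24596386 0.57396801 0.2379953 ] [ 2.00974184e-01  9.79596201e-01 -8.05756844e-04 -1.10731188e-04] 1.0013432504539108
```

View pics/top0.png

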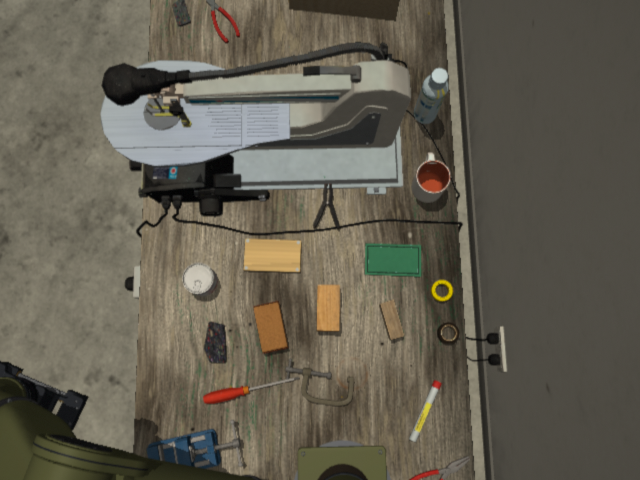

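View pics/scene0.png

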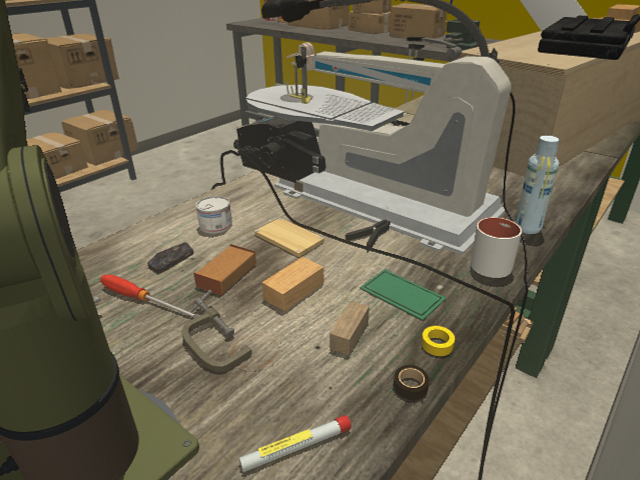

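The top picture shows the board at (272,256), mat (392,260), offcut (216,342), cork (270,327), pine block (328,307), small block (391,320), black tape (447,333), tin (199,280) and mug (432,178).
Candidates for confusion:
- Tape: black (447,333) or yellow (442,291). I choose the black one.
- Light pine: block (328,307) or the board (272,256), which is the fixed target. The small pine is the narrower, darker one at (391,320).
- Cork: reddish-brown block (270,327).
- Offcut: black sheet (216,342), as opposed to the black pliers at (327,210).

```bash
cat > h.py <<'E'
from plant import r,eyes,nets
import cv2,numpy as np
def ray(cam,uv,z):
    i=eyes.camera_info(cam);K=np.array(i["K"]);T=np.array(i["world_to_cam"]);R=T[:3,:3]
    o=-R.T@T[:3,3];v=R.T@np.linalg.solve(K,[uv[0],uv[1],1]);return (o+v*(z-o[2])/v[2])[:3]
def cloud(cam,d):
    i=eyes.camera_info(cam);K=np.array(i["K"]);T=np.array(i["world_to_cam"])
    v,u=np.mgrid[:480,:640];c=np.stack([(u-K[0,2])/K[0,0]*d,(v-K[1,2])/K[1,1]*d,d],-1)
    return (c-T[:3,3])@T[:3,:3]
def rect(P,m):
    "min-area rect of masked cloud pts: centre, long-axis yaw from +y, sizes"
    q=(P[m][:,:2]*1000).astype(np.float32);(c,s,a)=cv2.minAreaRect(q)
    b=cv2.boxPoints((c,s,a));e=[b[1]-b[0],b[2]-b[1]];l=max(e,key=np.linalg.norm)
    yaw=np.arctan2(-l[0],l[1]);yaw=(yaw+np.pi/2)%np.pi-np.pi/2
    return np.round(c,1),round(float(yaw),3),np.round(sorted(s),1),len(q)
E
python3 - <<'E'
from h import *
p,d=eyes.snapshot("top");P=cloud("top",d)
ok=d>0
b=ok[300:400,150:470];print("bench z",np.percentile(P[300:400,150:470,2][b],[5,30,50,95]))
for n,h in dict(glue_board=.012,sanding_mat=.004,pine_block_mid=.041,plastic_offcut_mid=.011,small_block_mid=.036,tape_roll_mid=.019,cork_block_mid=.034,the_tin=.058).items():
    zc=0 if n in("glue_board","sanding_mat","the_tin") else h/2
    for o in nets.place_of("top",n)[:2]:
        u,v=o["position"][0]*640,o["position"][1]*480
        print(n,"net",round(o["confidence"],2),round(u),round(v),np.round(ray("top",(u,v),zc)*1000,1))
    if n=="the_tin":continue
    o=nets.spot_in("top",n)
    for o in o[:2]:
        x,y,w,hh=np.array(o["box"])*[640,480,640,480]
        m=np.zeros((480,640),bool);m[int(y)-3:int(y+hh)+4,int(x)-3:int(x+w)+4]=1
        m&=ok&(abs(P[...,2]-h)<min(.006,h*.45))
        print("   spot",round(o["confidence"],2),np.round([x,y,w,hh]),rect(P,m) if m.sum()>5 else 0, np.median(P[m][:,2]) if m.sum() else 0)
cv2.imwrite("pics/crop.png",cv2.resize(p[220:370,180:480],None,fx=2.6,fy=2.6,interpolation=2))
E
```

```text
bench z [-6.11753178e-03 -2.02647293e-03 -9.62794946e-05  3.09580941e-02]
glue_board net 0.8 272 259 [549.6 161.5   0. ]
glue_board net 0.75 451 335 [ 352.9 -272.7    0. ]
   spot 0.87 [245. 241.  56.  30.] (array([559.8, 159.8]), -0.032, array([ 86.2, 151.4]), 1624) 0.011441973804611103
   spot 0.53 [408. 153.  41.  49.] (array([ 730.7, -250.1]), 0.822, array([ 95.2, 160.6]), 292) 0.010024624719317886
sanding_mat net 0.85 390 257 [ 550.1 -133.6    0. ]
   spot 0.82 [361. 242.  63.  37.] (array([ 539.8, -138.9]), -0.027, array([109. , 173.2]), 916) 0.0037464762094391426
pine_block_mid net 0.79 326 309 [422.1  29.9  20.5]
pine_block_mid net 0.62 200 282 [494.9 334.8  20.5]
   spot 0.9 [313. 286.  29.  46.] (array([422.9,  24.9]), 1.544, array([ 53. , 110.3]), 983) 0.04000912257926012
plastic_offcut_mid net 0.58 214 342 [348.  301.4   5.5]
   spot 0.65 [204. 323.  22.  41.] (array([347.3, 304.3]), -1.568, array([ 62.8, 113.4]), 687) 0.010444375140535426
small_block_mid net 0.71 389 319 [ 395.1 -122.4   18. ]
small_block_mid net 0.16 275 259 [548.2 151.7  18. ]
   spot 0.96 [377. 297.  28.  42.] (array([ 391.7, -126.9]), -1.321, array([35. , 89.5]), 499) 0.03477048798725794
tape_roll_mid net 0.61 441 291 [ 461.1 -252.2    9.5]
tape_roll_mid net 0.54 451 334 [ 355.6 -272.3    9.5]
   spot 0.65 [431. 283.  22.  18.] (array([ 461.2, -252.4]), 0.745, array([49.5, 51.4]), 183) 0.01726613538404197
   spot 0.64 [439. 324.  23.  22.] (array([ 357.7, -263.1]), -0.021, array([48. , 49.4]), 201) 0.01722067438532603
cork_block_mid net 0.85 269 323 [391.7 168.8  17. ]
   spot 0.98 [254. 300.  35.  51.] (array([381.4, 165. ]), -1.372, array([ 61.9, 114.4]), 846) 0.03069809913371116
   spot 0.32 [379. 301.  25.  38.] (array([ 391.7, -126.9]), -1.321, array([35. , 89.5]), 519) 0.03433728151476401
the_tin net 0.96 201 283 [495.6 338.8   0. ]
the_tin net 0.75 425 185 [ 732.8 -229.9    0. ]
```

View pics/crop.png

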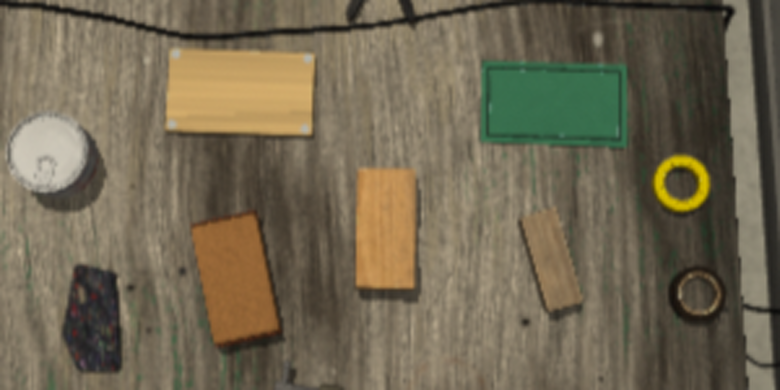

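The crop confirms the choices: black tape at crop (697,293), the yellow ring left alone, light pine at (386,228), and the small darker block at (550,260). The offcut's outline is irregular, so I'll refine the outlines by colour.

```bash
cat >> h.py <<'E'
def crect(cam,p,box,test,h):
    "largest colour blob in box projected at height h -> rect, contour mm"
    x,y,w,hh=box;g=cv2.resize(p[y:y+hh,x:x+w],None,fx=4,fy=4,interpolation=cv2.INTER_CUBIC)
    m=test(cv2.cvtColor(g,cv2.COLOR_BGR2HSV).astype(int)).astype(np.uint8)
    m=cv2.morphologyEx(m,cv2.MORPH_OPEN,np.ones((7,7)));m=cv2.morphologyEx(m,cv2.MORPH_CLOSE,np.ones((9,9)))
    c=max(cv2.findContours(m,0,1)[0],key=cv2.contourArea)[:,0]
    q=np.array([ray(cam,((a+.5)/4-.5+x,(b+.5)/4-.5+y),h)[:2] for a,b in c])*1000
    (ct,s,a)=cv2.minAreaRect(q.astype(np.float32));b=cv2.boxPoints((ct,s,a));l=max([b[1]-b[0],b[2]-b[1]],key=np.linalg.norm)
    yaw=(np.arctan2(-l[0],l[1])+np.pi/2)%np.pi-np.pi/2
    return np.round(ct,1),round(float(yaw),3),np.round(sorted(s),1),q
E
python3 - <<'E'
from h import *
p=cv2.imread("pics/top0.png")
hsv=cv2.cvtColor(p,cv2.COLOR_BGR2HSV)
for n,(u,v) in dict(board=(272,250),mat=(392,262),pine=(328,305),small=(391,320),cork=(270,327),off=(218,345),bench=(300,270),bench2=(240,310)).items(): print(n,np.median(hsv[v-4:v+5,u-4:u+5].reshape(-1,3),0))
R=[("board",(236,230,74,50),lambda g:(g[...,1]>75)&(g[...,2]>140),.012),
("mat",(356,236,74,46),lambda g:(abs(g[...,0]-75)<22)&(g[...,1]>90),.004),
("pine",(305,275,46,64),lambda g:(g[...,1]>100)&(g[...,2]>150),.041),
("cork",(246,292,50,66),lambda g:(g[...,1]>110),.034),
("off",(196,314,40,56),lambda g:(g[...,2]<68),.011),
("tape",(432,316,32,34),lambda g:(g[...,2]<60),.019)]
for n,b,t,h in R:
    c,y,s,q=crect("top",p,b,t,h);print(n,c,y,s)
    if n=="off":
        print(np.round(cv2.approxPolyDP(q.astype(np.float32),3,True)[:,0]).tolist())
cv2.imwrite("pics/off.png",cv2.resize(p[314:370,190:240],None,fx=10,fy=10,interpolation=2))
E
```

```text
board [ 19. 124. 199.]
mat [ 72. 125. 110.]
pine [ 16. 142. 191.]
small [ 17.  98. 137.]
cork [ 15. 162. 149.]
off [40. 23. 53.]
bench [ 19.  65. 123.]
bench2 [ 19.  59. 135.]
board [560.  161.2] -0.054 [ 81.  140.6]
mat [ 542.2 -139. ] -0.055 [ 78.9 137.6]
pine [424.7  25.4] 1.532 [ 53.4 109.3]
cork [381.3 163.5] -1.379 [ 64.6 118.1]
off [348.9 298.9] -1.561 [53.6 97.5]
[[398.0, 313.0], [382.0, 315.0], [378.0, 307.0], [365.0, 305.0], [363.0, 312.0], [369.0, 320.0], [363.0, 320.0], [362.0, 313.0], [353.0, 313.0], [354.0, 323.0], [333.0, 325.0], [311.0, 305.0], [301.0, 303.0], [301.0, 274.0], [330.0, 272.0], [389.0, 278.0]]Traceback (most recent call last):
  File "<stdin>", line 12, in <module>
  File "h.py", line 22, in crect
    q=np.array([ray(cam,((a+.5)/4-.5+x,(b+.5)/4-.5+y),h)[:2] for a,b in c])*1000
                ~~~^^^^^^^^^^^^^^^^^^^^^^^^^^^^^^^^^^^^^
  File "h.py", line 4, in ray
    i=eyes.camera_info(cam);K=np.array(i["K"]);T=np.array(i["world_to_cam"]);R=T[:3,:3]
ValueError: time passes only in moves, steps and waits
```

```bash
sed -i 's/^def ray/import functools\neye_info=functools.lru_cache(None)(lambda c:eyes.camera_info(c))\ndef ray/; s/eyes.camera_info(cam)/eye_info(cam)/' h.py
python3 - <<'E'
from h import *
p,_=eyes.snapshot("top"); s,_=eyes.snapshot("scene")
c,y,sz,q=crect("top",p,(196,314,40,56),lambda g:(g[...,2]<90)&(g[...,1]<75),.011)
print(c,y,sz,np.round(cv2.approxPolyDP(q.astype(np.float32),4,True)[:,0]).tolist())
c,y,sz,q=crect("top",p,(432,316,32,34),lambda g:(g[...,2]<60),.019);print("tape",c,sz)
c,y,sz,q=crect("scene",s,(388,355,46,50),lambda g:(g[...,2]<70),.0095);print("tape scene",c,sz)
a=cv2.resize(p[314:370,190:240],(400,448),interpolation=2);b=cv2.resize(s[235:285,140:200],(400,333),interpolation=2)
b=cv2.copyMakeBorder(b,0,115,0,0,0);cv2.imwrite("pics/off.png",np.hstack([a,b]))
E
```

```text
[348.3 299.5] -1.538 [ 55.4 100.7] [[398.0, 314.0], [383.0, 314.0], [367.0, 306.0], [367.0, 313.0], [377.0, 314.0], [377.0, 320.0], [328.0, 325.0], [300.0, 310.0], [301.0, 273.0], [389.0, 277.0]]
tape [ 367.2 -268.6] [59.3 82.3]
tape scene [ 357.9 -266.1] [56.2 74.7]
```

View pics/off.png

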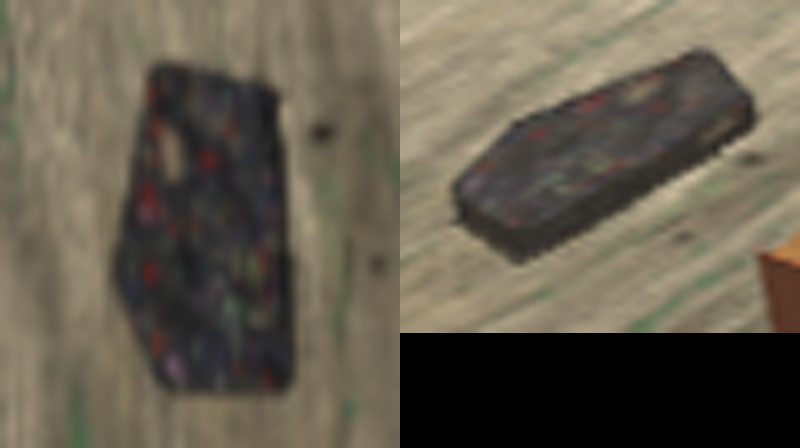

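```bash
python3 -m pendant '[{"claw":1,"dx":180,"dy":-400,"dz":-60,"twist":0.36},{"claw":1,"dx":180,"dy":-550,"dz":-60,"twist":0.36},{"claw":1,"dx":180,"dy":-550,"dz":-60,"twist":0.36},{"claw":1,"dx":180,"dy":-550,"dz":-60,"twist":0.36},{"claw":1,"dx":180,"dy":-550,"dz":-60,"twist":0.36},{"claw":1,"dx":180,"dy":-550,"dz":-60,"twist":0.36},{"claw":1,"dx":180,"dy":-550,"dz":-60,"twist":0.36},{"claw":1,"dx":180,"dy":-550,"dz":-60,"twist":0.36}]' 30
```

```text
clock: 1.8
tool_pos: [0.3721, 0.1957, 0.1971]
eef_rot: [0.022, 1.0, 0.0, 0.0]
contact_force: [1.5, -0.3, -0.0]
opening: 0.998
finger_force: 0.0
```

The offcut tapers: its right edge is straight, its widest vertex is on the left at about row 348, and its lower-left corner is clipped. I'll grip it at that vertex. Continuing to the pine block.

```bash
python3 -m pendant '[{"claw":1,"dx":52,"dy":-170,"dz":-40,"twist":0},{"claw":1,"dx":52,"dy":-170,"dz":-40,"twist":0},{"claw":1,"dx":52,"dy":-170,"dz":-40,"twist":0},{"claw":1,"dx":52,"dy":-170,"dz":-40,"twist":0},{"claw":1,"dx":52,"dy":-170,"dz":-40,"twist":0},{"claw":1,"dx":52,"dy":-170,"dz":-40,"twist":0},{"claw":1,"dx":52,"dy":-170,"dz":-40,"twist":0},{"claw":1,"dx":52,"dy":-170,"dz":-40,"twist":0}]'
```

```text
clock: 2.6
tool_pos: [0.4235, 0.029, 0.1573]
eef_rot: [0.021, 1.0, 0.0, 0.0]
contact_force: [0.1, 0.1, 0.6]
opening: 1.004
finger_force: 0.0
```

```bash
python3 -m pendant '[{"claw":1,"dx":0,"dy":0,"dz":-50},{"claw":1,"dx":0,"dy":0,"dz":-90},{"claw":1,"dz":-120},{"claw":1,"dz":-145},{"claw":1,"dz":-145},{"claw":0.4,"dz":-145},{"claw":0.4,"dz":-145},{"claw":0.4,"dz":-145}]' 30
python3 -m pendant '[{"claw":0.4},{"claw":0.4},{"claw":0.4},{"claw":0.4},{"claw":0.4},{"claw":0.4}]' 30
```

```text
validation failed for argument at $[0]...
validation failed for argument at $[0]...
```

Every field is needed.

```bash
python3 -m pendant '[{"claw":1,"dx":0,"dy":0,"dz":-50,"twist":0},{"claw":1,"dx":0,"dy":0,"dz":-90,"twist":0},{"claw":1,"dx":0,"dy":0,"dz":-120,"twist":0},{"claw":1,"dx":0,"dy":0,"dz":-145,"twist":0},{"claw":1,"dx":0,"dy":0,"dz":-145,"twist":0},{"claw":0.4,"dx":0,"dy":0,"dz":-145,"twist":0},{"claw":0.4,"dx":0,"dy":0,"dz":-145,"twist":0},{"claw":0.4,"dx":0,"dy":0,"dz":-145,"twist":0}]' 30
python3 -m pendant '[{"claw":0.4,"dx":0,"dy":0,"dz":0,"twist":0},{"claw":0.4,"dx":0,"dy":0,"dz":0,"twist":0},{"claw":0.4,"dx":0,"dy":0,"dz":0,"twist":0},{"claw":0.4,"dx":0,"dy":0,"dz":0,"twist":0}]' 30
```

```text
clock: 3.4
tool_pos: [0.4241, 0.029, 0.0116]
eef_rot: [0.021, 1.0, 0.001, 0.001]
contact_force: [-0.3, -0.4, 1.1]
opening: 0.752
finger_force: 1.2
clock: 3.8
tool_pos: [0.4236, 0.0276, 0.0123]
eef_rot: [0.022, 1.0, -0.0, 0.0]
contact_force: [-0.6, -0.2, -1.2]
opening: 0.627
finger_force: 30.0
```

```bash
python3 -m pendant '[{"claw":0.4,"dx":0,"dy":0,"dz":40,"twist":0},{"claw":0.4,"dx":0,"dy":0,"dz":80,"twist":-0.1},{"claw":0.4,"dx":30,"dy":30,"dz":100,"twist":-0.3},{"claw":0.4,"dx":60,"dy":60,"dz":100,"twist":-0.45},{"claw":0.4,"dx":90,"dy":90,"dz":100,"twist":-0.6},{"claw":0.4,"dx":120,"dy":120,"dz":100,"twist":-0.75},{"claw":0.4,"dx":136,"dy":133,"dz":100,"twist":-0.9},{"claw":0.4,"dx":136,"dy":133,"dz":100,"twist":-1.05}]'
python3 -m pendant '[{"claw":0.4,"dx":0,"dy":0,"dz":0,"twist":-0.54},{"claw":0.4,"dx":0,"dy":0,"dz":0,"twist":-0.54},{"claw":0.4,"dx":0,"dy":0,"dz":0,"twist":-0.54},{"claw":0.4,"dx":0,"dy":0,"dz":0,"twist":-0.54},{"claw":0.4,"dx":0,"dy":0,"dz":0,"twist":-0.54},{"claw":0.4,"dx":0,"dy":0,"dz":0,"twist":-0.54}]'
python3 -c "
from h import *
s=r.get_state();print(s['q'],s['eef_rot'],s['tool_pos'])
x,y=s['eef_rot'][:2];print('tool y yaw',np.arctan2(-2*x*y,1-2*x*x))"
```

```text
clock: 4.6
tool_pos: [0.5637, 0.1671, 0.1133]
eef_rot: [0.435, 0.901, 0.005, 0.002]
contact_force: [-0.3, 0.1, -2.3]
opening: 0.628
finger_force: 30.0
clock: 5.2
tool_pos: [0.5591, 0.1604, 0.112]
eef_rot: [0.657, 0.754, -0.001, 0.0]
contact_force: [-0.0, -0.1, -1.1]
opening: 0.632
finger_force: 30.0
[-0.19820574  0.81735577 -0.27964184  1.79923488  0.37944815  0.57923789
 -0.57769626] [ 6.57108534e-01  7.53795398e-01 -8.40162229e-04  4.09067185e-04] [0.5591455  0.16043386 0.11203039]
tool y yaw -1.433952782002965
```

```bash
python3 -m pendant '[{"claw":0.4,"dx":0,"dy":0,"dz":-30,"twist":-0.15},{"claw":0.4,"dx":0,"dy":0,"dz":-55,"twist":-0.2},{"claw":0.4,"dx":0,"dy":0,"dz":-55,"twist":-0.2},{"claw":0.4,"dx":0,"dy":0,"dz":-55,"twist":-0.2},{"claw":0.4,"dx":0,"dy":0,"dz":-55,"twist":-0.2}]'
cat >st.py <<'E'
from h import *
s=r.get_state();x,y=s['eef_rot'][:2];print('yaw',round(np.arctan2(-2*x*y,1-2*x*x),3),np.round(s['tool_pos']*1000,1),np.round(s['q'],2))
E
python3 st.py
```

```text
clock: 5.7
tool_pos: [0.5603, 0.1607, 0.0581]
eef_rot: [0.73, 0.684, 0.0, 0.001]
contact_force: [0.2, 0.2, -0.2]
opening: 0.629
finger_force: 30.0
yaw -1.635 [560.3 160.7  58.1] [-0.25  0.9  -0.19  1.82  0.34  0.46 -0.74]
```

```bash
python3 -m pendant '[{"claw":0.4,"dx":0,"dy":0,"dz":-15,"twist":0},{"claw":0.4,"dx":0,"dy":0,"dz":-27,"twist":0},{"claw":0.4,"dx":0,"dy":0,"dz":-32,"twist":0},{"claw":0.4,"dx":0,"dy":0,"dz":-33,"twist":0},{"claw":0.4,"dx":0,"dy":0,"dz":-33,"twist":0},{"claw":0.8,"dx":0,"dy":0,"dz":-33,"twist":0},{"claw":0.9,"dx":0,"dy":0,"dz":-33,"twist":0},{"claw":0.9,"dx":0,"dy":0,"dz":-33,"twist":0}]'
python3 -m pendant '[{"claw":1,"dx":0,"dy":0,"dz":0,"twist":0},{"claw":1,"dx":0,"dy":0,"dz":20,"twist":0},{"claw":1,"dx":0,"dy":0,"dz":60,"twist":0},{"claw":1,"dx":0,"dy":0,"dz":110,"twist":0},{"claw":1,"dx":-40,"dy":35,"dz":110,"twist":0.15},{"claw":1,"dx":-85,"dy":70,"dz":110,"twist":0.3},{"claw":1,"dx":-130,"dy":105,"dz":110,"twist":0.45},{"claw":1,"dx":-175,"dy":139,"dz":110,"twist":0.6}]'; python3 st.py
```

```text
clock: 6.5
tool_pos: [0.5597, 0.1604, 0.0239]
eef_rot: [0.73, 0.683, -0.0, 0.0]
contact_force: [0.4, 0.4, 0.1]
opening: 0.874
finger_force: 0.0
clock: 7.3
tool_pos: [0.402, 0.2861, 0.1343]
eef_rot: [0.493, 0.87, 0.0, 0.001]
contact_force: [1.8, 0.5, 0.1]
opening: 0.996
finger_force: 0.0
yaw -1.031 [402.  286.1 134.3] [-0.51  0.71 -0.32  2.05  0.48  0.46 -0.66]
```

```bash
python3 -m pendant '[{"claw":1,"dx":-30,"dy":0,"dz":0,"twist":0.15},{"claw":1,"dx":-47,"dy":0,"dz":-20,"twist":0.3},{"claw":1,"dx":-47,"dy":0,"dz":-40,"twist":0.45},{"claw":1,"dx":-47,"dy":0,"dz":-60,"twist":0.6},{"claw":1,"dx":-47,"dy":0,"dz":-70,"twist":0.75},{"claw":1,"dx":-47,"dy":0,"dz":-70,"twist":0.9},{"claw":1,"dx":-47,"dy":0,"dz":-70,"twist":1.05},{"claw":1,"dx":-47,"dy":0,"dz":-70,"twist":1.07}]'; python3 st.py
python3 - <<'E'
from h import *
p,_=eyes.snapshot("top");cv2.imwrite("pics/t1.png",p[200:400,150:480])
for n,b,h in [("pine",(230,220,90,60),.053)]:
    print(crect("top",p,b,lambda g:(g[...,1]>135)&(g[...,0]<18)&(g[...,2]>140),h)[:3])
E
```

```text
clock: 8.1
tool_pos: [0.3564, 0.2851, 0.0638]
eef_rot: [-0.017, 1.0, -0.0, 0.001]
contact_force: [-0.3, 0.2, -0.5]
opening: 0.999
finger_force: 0.0
yaw 0.034 [356.4 285.1  63.8] [-0.58  0.83 -0.33  2.19  1.02  0.28 -0.2 ]
(array([556.1, 157.9]), -0.076, array([ 54.5, 108.5]))
```

View pics/t1.png

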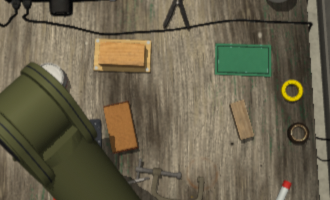

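The picture shows the pine block seated on the board (crop (123,53)), about 5 mm off centre, which is within tolerance. Next, the offcut.

```bash
python3 -m pendant '[{"claw":1,"dx":-18,"dy":14,"dz":0,"twist":0.01},{"claw":1,"dx":-18,"dy":14,"dz":-20,"twist":0.01},{"claw":1,"dx":-18,"dy":14,"dz":-40,"twist":0.01},{"claw":1,"dx":-18,"dy":14,"dz":-55,"twist":0.01},{"claw":1,"dx":-18,"dy":14,"dz":-60,"twist":0.01},{"claw":1,"dx":-18,"dy":14,"dz":-60,"twist":0.01}]'; python3 st.py
```

```text
clock: 8.75
tool_pos: [0.3381, 0.2992, 0.0033]
eef_rot: [-0.021, 1.0, -0.001, 0.001]
contact_force: [-0.6, -0.7, 0.4]
opening: 0.999
finger_force: 0.0
yaw 0.042 [338.1 299.2   3.3] [-0.73  0.95 -0.16  2.21  1.69  0.13 -0.9 ]
```

```bash
python3 -m pendant '[{"claw":0.4,"dx":0,"dy":0,"dz":0,"twist":0},{"claw":0.4,"dx":0,"dy":0,"dz":0,"twist":0},{"claw":0.4,"dx":0,"dy":0,"dz":0,"twist":0},{"claw":0.4,"dx":0,"dy":0,"dz":0,"twist":0},{"claw":0.4,"dx":0,"dy":0,"dz":0,"twist":0},{"claw":0.4,"dx":0,"dy":0,"dz":0,"twist":0},{"claw":0.4,"dx":0,"dy":0,"dz":0,"twist":0}]' 25
python3 -m pendant '[{"claw":0.4,"dx":0,"dy":0,"dz":20,"twist":0},{"claw":0.4,"dx":0,"dy":0,"dz":50,"twist":0},{"claw":0.4,"dx":10,"dy":0,"dz":90,"twist":0},{"claw":0.4,"dx":30,"dy":-10,"dz":110,"twist":0},{"claw":0.4,"dx":60,"dy":-40,"dz":110,"twist":0},{"claw":0.4,"dx":90,"dy":-70,"dz":110,"twist":0},{"claw":0.4,"dx":110,"dy":-90,"dz":110,"twist":-0.1},{"claw":0.4,"dx":110,"dy":-90,"dz":110,"twist":-0.2}]'; python3 st.py
```

```text
clock: 9.45
tool_pos: [0.3384, 0.299, 0.0042]
eef_rot: [-0.021, 1.0, -0.0, 0.001]
contact_force: [-0.5, 0.3, 5.0]
opening: 0.581
finger_force: 25.0
clock: 10.25
tool_pos: [0.4513, 0.2038, 0.1133]
eef_rot: [0.085, 0.996, -0.002, 0.001]
contact_force: [-1.0, -0.8, -1.0]
opening: 0.581
finger_force: 25.0
yaw -0.17 [451.3 203.8 113.3] [-0.19  0.78 -0.55  2.05  0.81  0.54  0.07]
```

```bash
python3 -m pendant '[{"claw":0.4,"dx":20,"dy":-10,"dz":0,"twist":-0.15},{"claw":0.4,"dx":40,"dy":-20,"dz":0,"twist":-0.3},{"claw":0.4,"dx":60,"dy":-30,"dz":0,"twist":-0.45},{"claw":0.4,"dx":80,"dy":-35,"dz":0,"twist":-0.6},{"claw":0.4,"dx":106,"dy":-35,"dz":0,"twist":-0.75},{"claw":0.4,"dx":106,"dy":-35,"dz":0,"twist":-0.9},{"claw":0.4,"dx":106,"dy":-35,"dz":0,"twist":-1.05},{"claw":0.4,"dx":106,"dy":-35,"dz":0,"twist":-1.2}]'
python3 -m pendant '[{"claw":0.4,"dx":0,"dy":0,"dz":0,"twist":-0.15},{"claw":0.4,"dx":0,"dy":0,"dz":0,"twist":-0.27},{"claw":0.4,"dx":0,"dy":0,"dz":0,"twist":-0.27},{"claw":0.4,"dx":0,"dy":0,"dz":0,"twist":-0.27},{"claw":0.4,"dx":0,"dy":0,"dz":0,"twist":-0.27}]'; python3 st.py
python3 - <<'E'
from h import *
p,_=eyes.snapshot("scene");cv2.imwrite("pics/s1.png",cv2.resize(p[120:300,180:420],None,fx=2,fy=2,interpolation=2))
E
```

```text
clock: 11.05
tool_pos: [0.5539, 0.1738, 0.1135]
eef_rot: [0.63, 0.777, -0.001, 0.0]
contact_force: [-0.6, 0.1, -0.5]
opening: 0.586
finger_force: 25.0
clock: 11.55
tool_pos: [0.5541, 0.174, 0.1138]
eef_rot: [0.726, 0.688, -0.001, 0.0]
contact_force: [-0.2, 1.2, 0.0]
opening: 0.584
finger_force: 25.0
yaw -1.625 [554.1 174.  113.8] [-0.25  0.81 -0.24  1.8   0.32  0.57 -0.74]
```

View pics/s1.png

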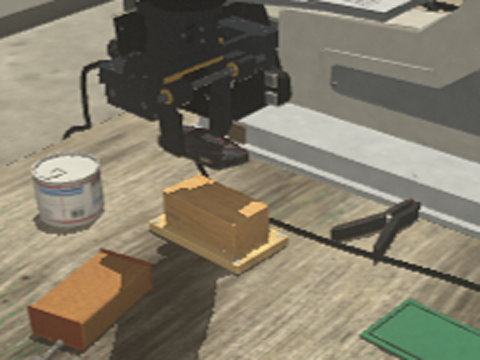

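The picture shows the offcut held level above the pine block (crop (215,150)). Lowering it.

```bash
python3 -m pendant '[{"claw":0.4,"dx":3,"dy":-6,"dz":-20,"twist":-0.015},{"claw":0.4,"dx":3,"dy":-6,"dz":-38,"twist":-0.015},{"claw":0.4,"dx":3,"dy":-6,"dz":-50,"twist":-0.015},{"claw":0.4,"dx":3,"dy":-6,"dz":-54,"twist":-0.015},{"claw":0.4,"dx":3,"dy":-6,"dz":-56,"twist":-0.015},{"claw":0.4,"dx":3,"dy":-6,"dz":-56,"twist":-0.015},{"claw":0.4,"dx":3,"dy":-6,"dz":-56,"twist":-0.015}]'; python3 st.py
python3 -m pendant '[{"claw":0.75,"dx":0,"dy":0,"dz":0,"twist":0},{"claw":0.75,"dx":0,"dy":0,"dz":0,"twist":0},{"claw":0.9,"dx":0,"dy":0,"dz":0,"twist":0},{"claw":0.9,"dx":0,"dy":0,"dz":10,"twist":0},{"claw":0.9,"dx":0,"dy":0,"dz":50,"twist":0},{"claw":1,"dx":-20,"dy":-30,"dz":80,"twist":0.15},{"claw":1,"dx":-60,"dy":-70,"dz":80,"twist":0.3},{"claw":1,"dx":-100,"dy":-110,"dz":80,"twist":0.45}]'
```

```text
clock: 12.3
tool_pos: [0.5576, 0.1684, 0.0586]
eef_rot: [0.732, 0.682, -0.0, 0.0]
contact_force: [-0.2, -0.4, -0.3]
opening: 0.587
finger_force: 25.0
yaw -1.642 [557.6 168.4  58.6] [-0.26  0.9  -0.19  1.82  0.35  0.46 -0.77]
clock: 13.1
tool_pos: [0.4667, 0.0666, 0.1397]
eef_rot: [0.559, 0.829, 0.001, 0.002]
contact_force: [0.3, -2.1, 0.1]
opening: 1.003
finger_force: 0.0
```

```bash
python3 -m pendant '[{"claw":1,"dx":0,"dy":-50,"dz":0,"twist":0.15},{"claw":1,"dx":-20,"dy":-95,"dz":0,"twist":0.3},{"claw":1,"dx":-50,"dy":-140,"dz":0,"twist":0.45},{"claw":1,"dx":-60,"dy":-180,"dz":0,"twist":0.6},{"claw":1,"dx":-60,"dy":-180,"dz":0,"twist":0.75},{"claw":1,"dx":-60,"dy":-180,"dz":0,"twist":0.9},{"claw":1,"dx":-60,"dy":-180,"dz":0,"twist":1.05},{"claw":1,"dx":-60,"dy":-180,"dz":0,"twist":1.2}]'; python3 st.py
python3 - <<'E'
from h import *
p,d=eyes.snapshot("top");cv2.imwrite("pics/t2.png",cv2.resize(p[210:370,180:420],None,fx=3,fy=3,interpolation=2))
P=cloud("top",d)
c,y,s,q=crect("top",p,(230,215,90,65),lambda g:(g[...,2]<100)&(g[...,1]<90),.064);print(c,y,s,np.round(cv2.approxPolyDP(q.astype(np.float32),4,True)[:,0]).tolist())
m=np.zeros((480,640),bool);m[220:280,230:320]=1;m&=abs(P[...,2]-.064)<.005;print(rect(P,m))
for o in nets.place_of("top","plastic_offcut_mid")[:2]:print(o["confidence"],ray("top",np.array(o["position"])*[640,480],.0585))
E
```

```text
clock: 13.9
tool_pos: [0.4069, -0.1133, 0.1387]
eef_rot: [-0.007, 1.0, -0.001, 0.001]
contact_force: [-0.0, -0.5, -0.3]
opening: 1.002
finger_force: 0.0
yaw 0.013 [ 406.9 -113.3  138.7] [ 0.57  0.7  -0.66  2.24  0.96  0.51  0.73]
[553.3 156. ] -0.039 [50.9 97.6] [[567.0, 202.0], [539.0, 205.0], [529.0, 199.0], [526.0, 120.0], [556.0, 107.0], [563.0, 109.0], [562.0, 128.0], [571.0, 137.0], [565.0, 150.0], [574.0, 151.0], [579.0, 166.0]]
(array([558.5, 185.6]), -0.36, array([ 64.9, 163.4]), 678)
0.58 [0.55757989 0.15144728 0.0585    ]
```

View pics/t2.png

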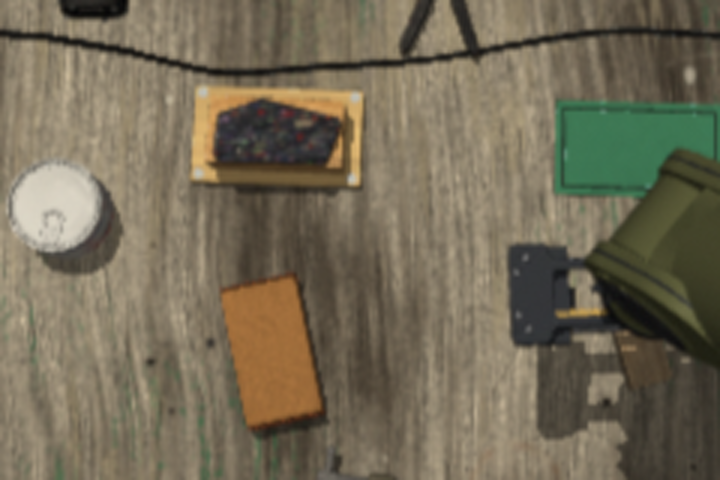

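The picture shows the offcut flat on the pine block (crop (275,133)), a few mm off centre. Next, the small block.

```bash
python3 -m pendant '[{"claw":1,"dx":-15,"dy":-14,"dz":0,"twist":0.15},{"claw":1,"dx":-15,"dy":-14,"dz":-30,"twist":0.237},{"claw":1,"dx":-15,"dy":-14,"dz":-70,"twist":0.237},{"claw":1,"dx":-15,"dy":-14,"dz":-105,"twist":0.237},{"claw":1,"dx":-15,"dy":-14,"dz":-127,"twist":0.237},{"claw":1,"dx":-15,"dy":-14,"dz":-127,"twist":0.237},{"claw":0.2,"dx":-15,"dy":-14,"dz":-127,"twist":0.237},{"claw":0.2,"dx":-15,"dy":-14,"dz":-127,"twist":0.237}]' 25
python3 -m pendant '[{"claw":0.2,"dx":0,"dy":0,"dz":0,"twist":0},{"claw":0.2,"dx":0,"dy":0,"dz":0,"twist":0},{"claw":0.2,"dx":0,"dy":0,"dz":0,"twist":0},{"claw":0.2,"dx":0,"dy":0,"dz":0,"twist":0},{"claw":0.2,"dx":0,"dy":0,"dz":0,"twist":0},{"claw":0.2,"dx":0,"dy":0,"dz":0,"twist":0}]'; python3 st.py
```

```text
clock: 14.8
tool_pos: [0.3923, -0.127, 0.0126]
eef_rot: [-0.122, 0.993, -0.001, 0.002]
contact_force: [0.5, -1.1, 0.5]
opening: 0.844
finger_force: 0.0
clock: 15.4
tool_pos: [0.3917, -0.1269, 0.0111]
eef_rot: [-0.122, 0.993, -0.001, 0.001]
contact_force: [-0.6, -0.5, 5.1]
opening: 0.391
finger_force: 25.0
yaw 0.245 [ 391.7 -126.9   11.1] [ 0.51  0.98 -0.51  2.32  1.78  0.42  0.22]
```

```bash
python3 -m pendant '[{"claw":0.2,"dx":0,"dy":0,"dz":40,"twist":0},{"claw":0.2,"dx":0,"dy":0,"dz":80,"twist":-0.1},{"claw":0.2,"dx":10,"dy":20,"dz":120,"twist":-0.25},{"claw":0.2,"dx":35,"dy":60,"dz":140,"twist":-0.4},{"claw":0.2,"dx":60,"dy":100,"dz":140,"twist":-0.55},{"claw":0.2,"dx":85,"dy":140,"dz":140,"twist":-0.7},{"claw":0.2,"dx":110,"dy":180,"dz":140,"twist":-0.85},{"claw":0.2,"dx":135,"dy":220,"dz":140,"twist":-1.0}]'
python3 -m pendant '[{"claw":0.2,"dx":15,"dy":35,"dz":0,"twist":-0.15},{"claw":0.2,"dx":28,"dy":63,"dz":0,"twist":-0.3},{"claw":0.2,"dx":28,"dy":63,"dz":0,"twist":-0.45},{"claw":0.2,"dx":28,"dy":63,"dz":0,"twist":-0.6},{"claw":0.2,"dx":28,"dy":63,"dz":0,"twist":-0.75},{"claw":0.2,"dx":28,"dy":63,"dz":0,"twist":-0.88},{"claw":0.2,"dx":28,"dy":63,"dz":0,"twist":-0.88},{"claw":0.2,"dx":28,"dy":63,"dz":0,"twist":-0.88}]';python3 st.py
```

```text
clock: 16.2
tool_pos: [0.5181, 0.0808, 0.151]
eef_rot: [0.317, 0.948, -0.0, 0.0]
contact_force: [1.3, -0.9, -0.7]
opening: 0.389
finger_force: 25.0
clock: 17.0
tool_pos: [0.5452, 0.1421, 0.1505]
eef_rot: [0.687, 0.726, -0.001, 0.0]
contact_force: [0.6, 0.2, -1.0]
opening: 0.396
finger_force: 25.0
yaw -1.516 [545.2 142.1 150.5] [-0.21  0.73 -0.22  1.83  0.26  0.6  -0.53]
```

Short by (+9, +14) mm and −0.11 rad; correcting and lowering.

```bash
python3 -m pendant '[{"claw":0.2,"dx":9,"dy":14,"dz":-20,"twist":-0.11},{"claw":0.2,"dx":9,"dy":14,"dz":-40,"twist":-0.11},{"claw":0.2,"dx":9,"dy":14,"dz":-55,"twist":-0.11},{"claw":0.2,"dx":9,"dy":14,"dz":-60,"twist":-0.11},{"claw":0.2,"dx":9,"dy":14,"dz":-60,"twist":-0.11},{"claw":0.2,"dx":9,"dy":14,"dz":-60,"twist":-0.11}]';python3 st.py
```

```text
clock: 17.6
tool_pos: [0.555, 0.156, 0.0913]
eef_rot: [0.727, 0.686, -0.0, 0.0]
contact_force: [0.4, -0.1, 0.2]
opening: 0.395
finger_force: 25.0
yaw -1.629 [555.  156.   91.3] [-0.26  0.84 -0.15  1.83  0.25  0.49 -0.64]
```

```bash
python3 -m pendant '[{"claw":0.2,"dx":0,"dy":0,"dz":-8,"twist":0},{"claw":0.2,"dx":0,"dy":0,"dz":-13,"twist":0},{"claw":0.2,"dx":0,"dy":0,"dz":-15,"twist":0},{"claw":0.2,"dx":0,"dy":0,"dz":-16,"twist":0},{"claw":0.2,"dx":0,"dy":0,"dz":-16,"twist":0},{"claw":0.6,"dx":0,"dy":0,"dz":-16,"twist":0},{"claw":0.6,"dx":0,"dy":0,"dz":-16,"twist":0},{"claw":0.6,"dx":0,"dy":0,"dz":-16,"twist":0}]'
python3 -m pendant '[{"claw":0.6,"dx":0,"dy":0,"dz":10,"twist":0},{"claw":0.6,"dx":0,"dy":0,"dz":50,"twist":0},{"claw":1,"dx":0,"dy":0,"dz":80,"twist":0},{"claw":1,"dx":-50,"dy":0,"dz":80,"twist":0.15},{"claw":1,"dx":-100,"dy":0,"dz":80,"twist":0.3},{"claw":1,"dx":-140,"dy":4,"dz":70,"twist":0.45},{"claw":1,"dx":-174,"dy":8,"dz":40,"twist":0.6},{"claw":1,"dx":-174,"dy":8,"dz":0,"twist":0.75}]'
python3 -m pendant '[{"claw":1,"dx":0,"dy":0,"dz":0,"twist":0.15},{"claw":1,"dx":0,"dy":0,"dz":0,"twist":0.3},{"claw":1,"dx":0,"dy":0,"dz":0,"twist":0.45},{"claw":1,"dx":0,"dy":0,"dz":0,"twist":0.6},{"claw":1,"dx":0,"dy":0,"dz":0,"twist":0.75},{"claw":1,"dx":0,"dy":0,"dz":0,"twist":0.9},{"claw":1,"dx":0,"dy":0,"dz":0,"twist":1.05},{"claw":1,"dx":0,"dy":0,"dz":0,"twist":1.07}]';python3 st.py
python3 - <<'E'
from h import *
p,d=eyes.snapshot("top");s,_=eyes.snapshot("scene")
a=cv2.resize(p[215:290,230:330],(400,300),interpolation=2);b=cv2.resize(s[180:270,220:340],(400,300),interpolation=2)
cv2.imwrite("pics/t3.png",np.hstack([a,b]));P=cloud("top",d)
m=np.zeros((480,640),bool);m[220:280,230:320]=1;m&=abs(P[...,2]-.1)<.01;print(rect(P,m),np.median(P[m][:,2]))
E
```

```text
clock: 18.4
tool_pos: [0.5548, 0.1561, 0.0748]
eef_rot: [0.728, 0.686, -0.001, 0.0]
contact_force: [0.9, -0.3, -0.5]
opening: 0.601
finger_force: 0.0
clock: 19.2
tool_pos: [0.377, 0.1647, 0.0764]
eef_rot: [0.422, 0.907, 0.0, -0.001]
contact_force: [3.3, -0.8, -0.2]
opening: 0.997
finger_force: 0.0
clock: 20.0
tool_pos: [0.3814, 0.1643, 0.0753]
eef_rot: [-0.096, 0.995, -0.0, 0.002]
contact_force: [-0.5, 0.3, 0.1]
opening: 0.999
finger_force: 0.0
yaw 0.192 [381.4 164.3  75.3] [-0.42  0.78 -0.15  2.31  1.15  0.12  0.08]
(array([551. , 154.8]), -0.064, array([36. , 90.7]), 575) 0.09800379072480646
```

View pics/t3.png

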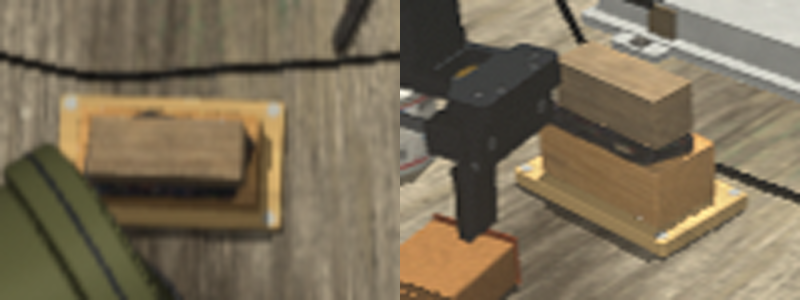

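The picture shows the small block seated and level on the offcut (left crop (165,155)), roughly centred. The stack is done, so next is the cork.

```bash
python3 -m pendant '[{"claw":1,"dx":0,"dy":0,"dz":-25,"twist":0},{"claw":1,"dx":0,"dy":0,"dz":-50,"twist":0},{"claw":1,"dx":0,"dy":0,"dz":-64,"twist":0},{"claw":1,"dx":0,"dy":0,"dz":-64,"twist":0},{"claw":0.4,"dx":0,"dy":0,"dz":-64,"twist":0},{"claw":0.4,"dx":0,"dy":0,"dz":-64,"twist":0},{"claw":0.4,"dx":0,"dy":0,"dz":-64,"twist":0},{"claw":0.4,"dx":0,"dy":0,"dz":-64,"twist":0}]' 25
python3 -m pendant '[{"claw":0.4,"dx":0,"dy":0,"dz":0,"twist":0},{"claw":0.4,"dx":0,"dy":0,"dz":0,"twist":0},{"claw":0.4,"dx":0,"dy":0,"dz":0,"twist":0}]';python3 st.py
```

```text
clock: 20.9
tool_pos: [0.381, 0.1641, 0.0115]
eef_rot: [-0.095, 0.995, -0.001, 0.001]
contact_force: [0.4, -0.1, 1.5]
opening: 0.701
finger_force: 25.0
clock: 21.2
tool_pos: [0.3809, 0.164, 0.0114]
eef_rot: [-0.095, 0.995, -0.0, 0.001]
contact_force: [0.9, 0.7, 7.3]
opening: 0.703
finger_force: 25.0
yaw 0.191 [380.9 164.   11.4] [-0.29  0.95 -0.38  2.32  1.86  0.32 -0.63]
```

```bash
python3 -m pendant '[{"claw":0.4,"dx":0,"dy":-10,"dz":40,"twist":0},{"claw":0.4,"dx":10,"dy":-40,"dz":70,"twist":0},{"claw":0.4,"dx":20,"dy":-80,"dz":90,"twist":-0.1},{"claw":0.4,"dx":35,"dy":-120,"dz":90,"twist":-0.25},{"claw":0.4,"dx":60,"dy":-160,"dz":90,"twist":-0.4},{"claw":0.4,"dx":85,"dy":-200,"dz":90,"twist":-0.55},{"claw":0.4,"dx":110,"dy":-240,"dz":90,"twist":-0.7},{"claw":0.4,"dx":135,"dy":-280,"dz":90,"twist":-0.85}]'
python3 st.py
```

```text
clock: 22.0
tool_pos: [0.5073, -0.1041, 0.1012]
eef_rot: [0.308, 0.952, -0.0, 0.0]
contact_force: [0.5, 0.5, -1.5]
opening: 0.701
finger_force: 25.0
yaw -0.625 [ 507.3 -104.1  101.2] [ 0.39  0.81 -0.46  1.99  0.72  0.51  0.35]
```

```bash
python3 -m pendant '[{"claw":0.4,"dx":10,"dy":-10,"dz":0,"twist":-0.15},{"claw":0.4,"dx":26,"dy":-23,"dz":0,"twist":-0.3},{"claw":0.4,"dx":26,"dy":-23,"dz":0,"twist":-0.45},{"claw":0.4,"dx":26,"dy":-23,"dz":0,"twist":-0.6},{"claw":0.4,"dx":26,"dy":-23,"dz":0,"twist":-0.75},{"claw":0.4,"dx":26,"dy":-23,"dz":0,"twist":-0.9},{"claw":0.4,"dx":26,"dy":-23,"dz":0,"twist":-0.97},{"claw":0.4,"dx":26,"dy":-23,"dz":0,"twist":-0.97}]'
python3 st.py
```

```text
clock: 22.8
tool_pos: [0.5327, -0.1247, 0.1008]
eef_rot: [0.713, 0.701, -0.001, 0.0]
contact_force: [0.1, -0.2, -0.3]
opening: 0.7
finger_force: 25.0
yaw -1.588 [ 532.7 -124.7  100.8] [ 0.29  0.8  -0.24  1.91  0.39  0.47 -0.25]
```

```bash
python3 -m pendant '[{"claw":0.4,"dx":9,"dy":-14,"dz":-20,"twist":-0.04},{"claw":0.4,"dx":9,"dy":-14,"dz":-45,"twist":-0.04},{"claw":0.4,"dx":9,"dy":-14,"dz":-65,"twist":-0.04},{"claw":0.4,"dx":9,"dy":-14,"dz":-78,"twist":-0.04},{"claw":0.4,"dx":9,"dy":-14,"dz":-83,"twist":-0.04},{"claw":0.4,"dx":9,"dy":-14,"dz":-85,"twist":-0.04},{"claw":0.4,"dx":9,"dy":-14,"dz":-85,"twist":-0.04}]'
python3 st.py
python3 -m pendant '[{"claw":0.9,"dx":0,"dy":0,"dz":0,"twist":0},{"claw":0.9,"dx":0,"dy":0,"dz":0,"twist":0},{"claw":0.9,"dx":0,"dy":0,"dz":0,"twist":0},{"claw":1,"dx":0,"dy":0,"dz":20,"twist":0},{"claw":1,"dx":0,"dy":0,"dz":60,"twist":0},{"claw":1,"dx":-30,"dy":-20,"dz":90,"twist":0.1},{"claw":1,"dx":-75,"dy":-40,"dz":90,"twist":0.2},{"claw":1,"dx":-120,"dy":-60,"dz":90,"twist":0.35}]'
python3 -m pendant '[{"claw":1,"dx":-35,"dy":-30,"dz":0,"twist":0.15},{"claw":1,"dx":-64,"dy":-67,"dz":0,"twist":0.3},{"claw":1,"dx":-64,"dy":-67,"dz":0,"twist":0.45},{"claw":1,"dx":-64,"dy":-67,"dz":0,"twist":0.6},{"claw":1,"dx":-64,"dy":-67,"dz":0,"twist":0.6},{"claw":1,"dx":-64,"dy":-67,"dz":0,"twist":0.6},{"claw":1,"dx":-64,"dy":-67,"dz":0,"twist":0.6}]'
python3 st.py
```

```text
clock: 23.5
tool_pos: [0.5423, -0.1389, 0.0162]
eef_rot: [0.727, 0.687, -0.001, 0.001]
contact_force: [0.1, 0.3, 0.2]
opening: 0.701
finger_force: 25.0
yaw -1.628 [ 542.3 -138.9   16.2] [ 0.26  0.95 -0.16  1.89  0.42  0.33 -0.29]
clock: 24.3
tool_pos: [0.4218, -0.1998, 0.1071]
eef_rot: [0.594, 0.804, -0.0, 0.002]
contact_force: [-0.4, -2.4, -1.0]
opening: 0.999
finger_force: 0.0
clock: 25.0
tool_pos: [0.3582, -0.2657, 0.1058]
eef_rot: [0.334, 0.943, -0.001, 0.001]
contact_force: [0.3, -0.7, -0.8]
opening: 1.002
finger_force: 0.0
yaw -0.68 [ 358.2 -265.7  105.8] [ 0.79  0.74 -0.41  2.2   0.87  0.36  0.53]
```

```bash
python3 -m pendant '[{"claw":1,"dx":0,"dy":0,"dz":0,"twist":-0.15},{"claw":1,"dx":0,"dy":0,"dz":0,"twist":-0.3},{"claw":1,"dx":0,"dy":0,"dz":0,"twist":-0.45},{"claw":1,"dx":0,"dy":0,"dz":-20,"twist":-0.6},{"claw":1,"dx":0,"dy":0,"dz":-40,"twist":-0.72},{"claw":1,"dx":0,"dy":0,"dz":-60,"twist":-0.72},{"claw":1,"dx":0,"dy":0,"dz":-60,"twist":-0.72}]'
python3 st.py
python3 - <<'E'
from h import *
p,_=eyes.snapshot("top");s,_=eyes.snapshot("scene")
a=cv2.resize(p[215:365,330:480],(400,400),interpolation=2);b=cv2.resize(s[260:420,340:500],(400,400),interpolation=2)
cv2.imwrite("pics/t4.png",np.hstack([a,b]))
print(crect("top",p,(350,230,85,60),lambda g:(g[...,0]<18)&(g[...,1]>120)&(g[...,2]>90),.038)[:3])
E
```

```text
clock: 25.7
tool_pos: [0.3577, -0.2649, 0.0442]
eef_rot: [0.643, 0.766, -0.002, -0.001]
contact_force: [-0.3, -0.9, -0.1]
opening: 0.996
finger_force: 0.0
yaw -1.397 [ 357.7 -264.9   44.2] [ 0.57  0.86 -0.06  2.23  0.71  0.07 -0.01]
(array([ 538.3, -139.2]), -0.055, array([ 60.3, 109.4]))
```

View pics/t4.png

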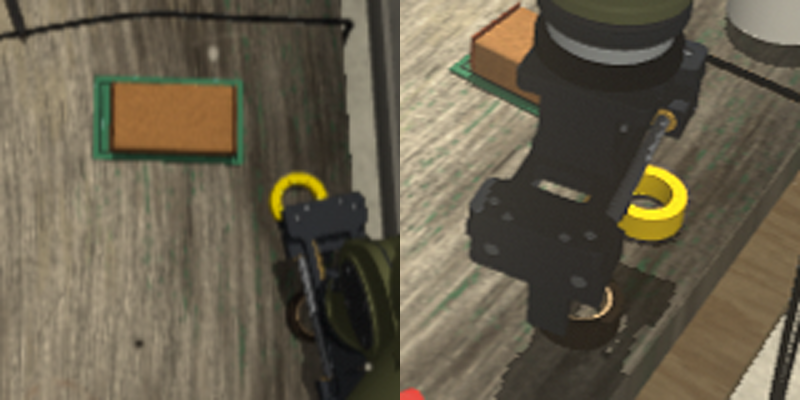

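The picture shows the cork on the mat (left crop (175,118)), centred once parallax is allowed for. The fingers straddle the black tape, clear of the yellow ring. Descending.

```bash
python3 -m pendant '[{"claw":1,"dx":0,"dy":-1,"dz":-12,"twist":0},{"claw":1,"dx":0,"dy":-1,"dz":-24,"twist":0},{"claw":1,"dx":0,"dy":-1,"dz":-35,"twist":0},{"claw":1,"dx":0,"dy":-1,"dz":-39,"twist":0},{"claw":1,"dx":0,"dy":-1,"dz":-39,"twist":0},{"claw":0.3,"dx":0,"dy":-1,"dz":-39,"twist":0},{"claw":0.3,"dx":0,"dy":-1,"dz":-39,"twist":0},{"claw":0.3,"dx":0,"dy":-1,"dz":-39,"twist":0}]' 20
python3 -m pendant '[{"claw":0.3,"dx":0,"dy":0,"dz":0,"twist":0},{"claw":0.3,"dx":0,"dy":0,"dz":0,"twist":0},{"claw":0.3,"dx":0,"dy":0,"dz":0,"twist":0},{"claw":0.3,"dx":0,"dy":0,"dz":0,"twist":0}]'; python3 st.py
```

```text
clock: 26.6
tool_pos: [0.3581, -0.2673, 0.0074]
eef_rot: [0.644, 0.765, -0.001, 0.001]
contact_force: [0.1, 0.4, 0.4]
opening: 0.747
finger_force: 0.0
clock: 27.0
tool_pos: [0.3583, -0.267, 0.007]
eef_rot: [0.643, 0.765, -0.001, 0.001]
contact_force: [0.9, 0.4, 5.5]
opening: 0.567
finger_force: 20.0
yaw -1.398 [ 358.3 -267.     7. ] [ 0.66  0.94 -0.21  2.23  1.69  0.17 -0.98]
```

```bash
python3 -m pendant '[{"claw":0.3,"dx":0,"dy":0,"dz":30,"twist":0},{"claw":0.3,"dx":0,"dy":10,"dz":70,"twist":0},{"claw":0.3,"dx":10,"dy":50,"dz":100,"twist":0},{"claw":0.3,"dx":30,"dy":95,"dz":100,"twist":0},{"claw":0.3,"dx":50,"dy":140,"dz":100,"twist":0},{"claw":0.3,"dx":75,"dy":180,"dz":100,"twist":0},{"claw":0.3,"dx":100,"dy":220,"dz":100,"twist":0},{"claw":0.3,"dx":130,"dy":255,"dz":100,"twist":0}]'
python3 -m pendant '[{"claw":0.3,"dx":30,"dy":20,"dz":0,"twist":-0.1},{"claw":0.3,"dx":63,"dy":23,"dz":0,"twist":-0.2},{"claw":0.3,"dx":63,"dy":23,"dz":0,"twist":-0.2},{"claw":0.3,"dx":63,"dy":23,"dz":0,"twist":-0.2},{"claw":0.3,"dx":63,"dy":23,"dz":0,"twist":-0.2}]'; python3 st.py
python3 - <<'E'
from h import *
p,_=eyes.snapshot("scene");cv2.imwrite("pics/s5.png",cv2.resize(p[120:320,240:480],None,fx=2.5,fy=2.5,interpolation=2))
s=r.get_state();i=eye_info("scene");q=i["world_to_cam"]@np.r_[s["tool_pos"],1];q=i["K"]@q[:3];uv=q[:2]/q[2];print("TCP px",uv,"crop",(uv-[240,120])*2.5)
for o in nets.spot_in("scene","tape_roll_mid")[:3]:print(o["confidence"],np.array(o["box"])*[640,480,640,480])
for o in nets.place_of("scene","tape_roll_mid")[:3]:print(o["confidence"],np.array(o["position"])*[640,480])
E
```

```text
clock: 27.8
tool_pos: [0.4826, -0.0159, 0.1068]
eef_rot: [0.643, 0.766, -0.002, -0.0]
contact_force: [0.3, -1.2, -0.3]
opening: 0.568
finger_force: 20.0
clock: 28.3
tool_pos: [0.5441, 0.0041, 0.1062]
eef_rot: [0.717, 0.697, -0.002, -0.0]
contact_force: [0.1, -0.5, 0.4]
opening: 0.565
finger_force: 20.0
yaw -1.598 [544.1   4.1 106.2] [ 0.21  0.83 -0.51  1.91  0.7   0.6  -0.8 ]
TCP px [340.30910442 220.49036008] crop [250.77276104 251.22590019]
0.66 [420.48  326.304  34.688  32.016]
0.59 [334.784 210.72   18.624  18.096]
0.72 [339.712 220.416]
0.64 [437.184 339.408]
```

View pics/s5.png

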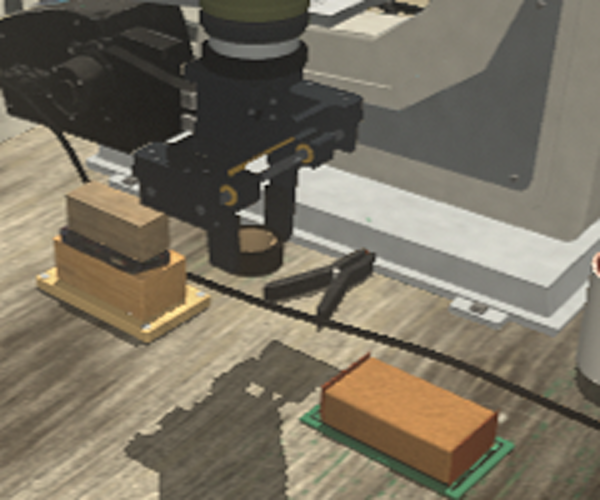

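The tape is held level and centred at the TCP (crop (251,250)). Setting it down at the midpoint.

```bash
python3 -m pendant '[{"claw":0.3,"dx":7,"dy":7,"dz":-25,"twist":0},{"claw":0.3,"dx":7,"dy":7,"dz":-55,"twist":0},{"claw":0.3,"dx":7,"dy":7,"dz":-75,"twist":0},{"claw":0.3,"dx":7,"dy":7,"dz":-88,"twist":0},{"claw":0.3,"dx":7,"dy":7,"dz":-95,"twist":0},{"claw":0.3,"dx":7,"dy":7,"dz":-98,"twist":0},{"claw":0.3,"dx":7,"dy":7,"dz":-98,"twist":0}]'; python3 st.py
python3 -m pendant '[{"claw":0.8,"dx":0,"dy":0,"dz":-1,"twist":0},{"claw":0.8,"dx":0,"dy":0,"dz":-1,"twist":0},{"claw":0.9,"dx":0,"dy":0,"dz":-1,"twist":0},{"claw":0.9,"dx":0,"dy":0,"dz":20,"twist":0},{"claw":0.9,"dx":0,"dy":0,"dz":65,"twist":0},{"claw":1,"dx":0,"dy":0,"dz":110,"twist":0},{"claw":1,"dx":-40,"dy":0,"dz":150,"twist":0},{"claw":1,"dx":-90,"dy":0,"dz":150,"twist":0}]'
python3 -m pendant '[{"claw":1,"dx":-40,"dy":-30,"dz":0,"twist":0},{"claw":1,"dx":-90,"dy":-60,"dz":0,"twist":0},{"claw":1,"dx":-100,"dy":-110,"dz":0,"twist":0},{"claw":1,"dx":-100,"dy":-160,"dz":0,"twist":0},{"claw":1,"dx":-100,"dy":-200,"dz":0,"twist":0},{"claw":1,"dx":-100,"dy":-200,"dz":0,"twist":0},{"claw":1,"dx":-100,"dy":-200,"dz":0,"twist":0},{"claw":1,"dx":-100,"dy":-200,"dz":0,"twist":0}]'
python3 - <<'E'
from h import *
p,d=eyes.snapshot("top");P=cloud("top",d);s,_=eyes.snapshot("scene")
a=cv2.resize(p[215:305,180:430],(800,288),interpolation=2);b=cv2.resize(s[180:290,190:490],(800,293),interpolation=2)
cv2.imwrite("pics/f.png",np.vstack([a,b]))
for n,(x,y,w,h),z,t in [("tape",(310,240,40,40),.018,.005),("small",(235,225,80,50),.1,.01),("cork",(355,232,80,50),.038,.006),("tin",(170,255,55,50),.058,.008)]:
    m=np.zeros((480,640),bool);m[y:y+h,x:x+w]=1;m&=abs(P[...,2]-z)<t;print(n,rect(P,m))
for n,z in [("tape_roll_mid",.0095),("cork_block_mid",.021),("small_block_mid",.082),("pine_block_mid",.0325),("plastic_offcut_mid",.0585),("glue_board",0),("sanding_mat",0)]:
    for o in nets.place_of("top",n)[:2]:print(n,round(o["confidence"],2),np.round(ray("top",np.array(o["position"])*[640,480],z)*1000))
E
```

```text
clock: 29.15
tool_pos: [0.5533, 0.012, 0.009]
eef_rot: [0.717, 0.697, -0.001, 0.0]
contact_force: [-0.2, -0.0, -0.2]
opening: 0.571
finger_force: 20.0
yaw -1.598 [553.3  12.    9. ] [ 0.11  0.98 -0.37  1.91  0.84  0.41 -0.92]
clock: 29.95
tool_pos: [0.4719, 0.0133, 0.162]
eef_rot: [0.718, 0.696, 0.004, 0.003]
contact_force: [0.1, 0.4, 0.1]
opening: 1.002
finger_force: 0.0
clock: 30.75
tool_pos: [0.3683, -0.1867, 0.1586]
eef_rot: [0.716, 0.698, -0.0, 0.0]
contact_force: [0.6, 0.1, 0.1]
opening: 1.003
finger_force: 0.0
tape (array([551. ,  14.4]), -0.018, array([48.7, 49.4]), 171)
small (array([551.3, 154.9]), -0.057, array([35.6, 90.3]), 584)
cork (array([ 538.8, -140.2]), -0.055, array([ 61.7, 114.4]), 740)
tin (array([498.5, 334.8]), -0.795, array([73.2, 75.4]), 734)
tape_roll_mid 0.69 [554.   9.  10.]
cork_block_mid 0.68 [ 542. -140.   21.]
small_block_mid 0.66 [556. 156.  82.]
pine_block_mid 0.66 [564. 163.  32.]
plastic_offcut_mid 0.57 [561. 153.  58.]
glue_board 0.7 [552. 157.   0.]
sanding_mat 0.91 [ 546. -133.    0.]
sanding_mat 0.19 [560. 159.   0.]
```

View pics/f.png

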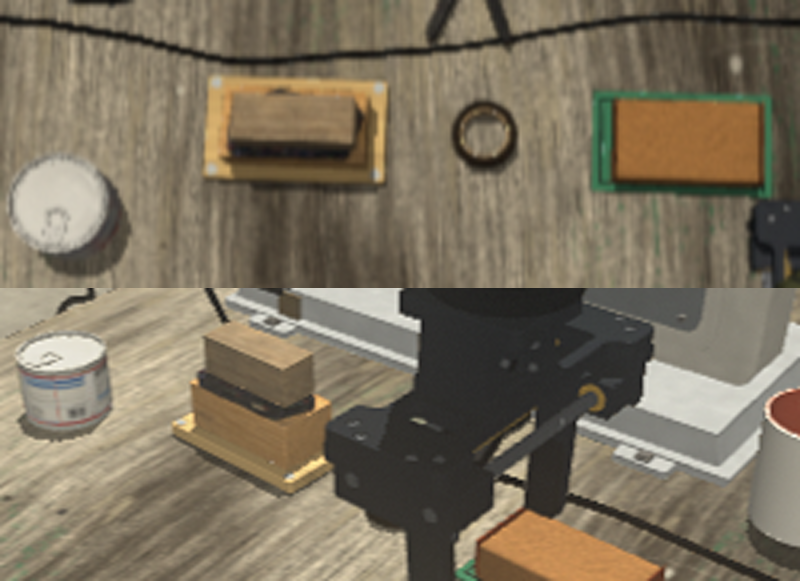

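The picture shows the stack on the board (293,128), the tape at the midpoint (485,135), the cork on the mat (688,140), and the tin in place. All measured centres are within about 5 mm of target, so I'm handing in.

```bash
python3 -c "
from plant import r
print(r.finish_job())"
```

```text
the job is handed in; nothing more can be done
None
```

The job is handed in at about 31 s of the 138 s allowed: the stack is on the board, the cork on the mat and the black tape at the midpoint, all measuring within about 5 mm of target, with the tin and mug untouched; the hand-in returned no verdict.

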